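Balance the long turner across the utensil rest

TASK

Lay the long wooden turner flat across the ridge of the dark wooden utensil rest, square to the ridge and near its middle, so that it lies level in balance with both blade and handle end clear of the worktop. Mind that the blade is the heavier end: it balances at its balance point, not at half its length. Let go and leave it balanced; blade may point either way.

Things in the scene. Friction and masses are not known exactly. Their poses are not given: they have to be found in the camera images.
- paddle: The long turner, the longest of the wooden utensils (a shorter turner of the same shape, 230 mm long, and a spoon also lie about): one piece of brown wood, 340 mm long, about 160 g, flat underside. Straight handle 235 mm long, 22 mm wide, 20 mm thick; then a flat blade 105 mm long, 70 mm wide, 12 mm thick. It starts lying on the worktop. Origin on the underside, at half its length (170 mm from either end), on the centre line; x along its length towards the blade, z up.
- paddle_balance (a point): The turner's balance point (centre of mass), projected onto its underside: on the centre line, 26 mm from half length towards the blade, i.e. 196 mm from the handle's end and 144 mm from the blade's end, on the handle 39 mm before the blade begins. Same axes as the turner.
- rest: The utensil rest, dark wood, does not shift: a base plate 110 x 150 mm, 14 mm thick, on which stands one upright ridge 28 mm wide and 140 mm long with a flat top 70 mm above the worktop. Origin on the underside at its centre; y along the ridge, x across it (the direction in which the turner is to lie), z up.

How it is judged:
By the outcome, as a careful person would: the job done as asked, in the order asked, and still so for the second after the job is handed in, with the robot touching nothing.
It also fails if it takes over 43 s, if anything falls off the work surface, if the arm or the gripper's body presses on something with over 40 N, if the wrist force passes 120 N, or if a joint passes its speed limit or range.

ROBOT

A 6-joint arm with a two-finger parallel gripper is mounted at the origin on the work surface. World frame = base frame: x ahead of the robot, y to its left, z up, the work surface at z = 0. Lengths are in m, angles in rad, forces in N, time in s.
With the tool pointing down it reaches from about 0.275 to 0.85 m from the base axis. Payload 19 kg.
Tool frame: the origin (TCP) lies midway between the tips of the shut fingers; the grasp point (between the pads) lies manip.grip_depth behind it (manip.grip_depth is the distance from the TCP to the grasp point, in m); z points along the fingers, y is the line along which they close (so a half turn about z gives the same grasp; the last joint's range is limited). The gripper opens to 85 mm and grips with 20 to 120 N. Pads are 22 mm wide; open, the fingers measure 114 mm over their backs; the gripper's body (76 mm by 85 mm) begins 54 mm behind the grasp point. The pads swing forward as they close: fully open they stand 13 mm farther back than shut.
Start: joints at [-1.438, 0.15, 1.437, -0, 1.554, -0.134], TCP at [0.152, -0.555, 0.195] pointing down, gripper open.
Joint ranges: [-2.8, 2.8], [-0.68, 2.1], [0.12, 2.68], [-1.39, 4.53], [0.16, 2.79], [-2.81, 2.81]. Speed limits (rad/s): [1.89, 1.89, 2.22, 3.01, 3.01, 3.01].

INTERFACE

Orientations are given as a 3x3 rotation matrix whose columns are the frame's x, y, z axes.
In Python, from plant import manip gives the robot as it stands.
- The arm moves only by the tool carry_out, never from a script. Its argument "moves" is a list of rows, each an object of numbers: "rx", "ry", "rz": the turn, a rotation vector about the tool's x, y, z in units of 6 degrees (1.0 is 6 degrees); "tx", "ty", "tz": the shift along the tool's x, y, z in units of 40 mm (1.0 is 40 mm); "gripper": the gripper command: -1 is fully open, 1 is shut, values between are in proportion. In form: [{"rx": .., "ry": .., "rz": .., "tx": .., "ty": .., "tz": .., "gripper": ..}, ...]. A call has 1 to 20 rows; each row shifts and turns the commanded pose from where the row before left it, along the tool's axes as they then stand; what a row does not reach is not made up. A row lasts 1/10 s, in which the tool goes at most 50 mm and 8.59 degrees, less where a joint would pass 70% of its speed; a pose out of reach is approached as far as the arm can. A call is refused whole if a number of a shift passes 1 or a number of a turn 1, either way. A call with a gripper value outside its range is refused whole. The fingers move at their own pace and stop on an object; the grip force is fixed at half the most. Time passes only in rows, so rows that do not move let the fingers close. It gives the time, the measured TCP pose, the force, the opening and the grip force at its end, in the units of the state.
- manip.read_state(): the state, without advancing time (a new reading comes with each control period).
- manip.capture(name): name is "side" or "top"; returns the picture (384x512x3 uint8, blue, green, red); there is no depth.
- manip.get_calibration(name): a dict with "intrinsics" (3x3 intrinsics, pixels), "k1" (the pictures are not rectified: a ray, as slopes to the right and down, at radius r is drawn at 1 + k1 r^2 times it, then the intrinsics apply), "rvec" (rotation vector, rad) and "tvec" (3), from world to camera coordinates, as OpenCV has them. Camera axes: x right, y down, z forward; pixel columns grow to the right and rows downward; lengths in m; the calibration is good to about 2 mm. A picture is of the moment at which its call begins. get_calibration takes no time and is no camera call.
- manip.finish_job(): hands the job in; it is judged then, once.
Trained networks look in the newest picture that a camera, given by its name, has taken for a name from the list of things; names that differ only in an ending like _2 or _b are one class to them, and where a whole thing is asked for, a point or a joint stands for the part that bears it (a point fixed in the world has none). Each returns a list of dicts, best first, with "p" (0 to 1); they miss things now and then, are a little off and sometimes report something else, mostly with a low value. They report only what shows in the picture. A call takes as long as a camera call.
- manip.spot_in(camera, query): "at" ([column, row] in pixels, amid what is visible of it).
- manip.outline_of(camera, query): "pixels" (384x512 bool, what is visible of it) and "at" ([column, row] in pixels, amid what is visible of it).
The state is a dict: "time": time; "qpos": joint angles; "joint_vel": joint speeds; "tau": joint torques, N m; "tool_pos": TCP position; "orientation": TCP orientation; "wrist_force": force on the tool from outside, world axes, zero at the start; "wrist_torque": the same for the moment, N m; "width": finger opening in m; "gripper_force": force on a finger pad.
Only numpy, scipy, OpenCV 4.12 (cv2) and the standard library are available. Lean on these libraries where they do the work, as an engineer would, in place of code of your own. Each camera call takes 0.05 s, during which the arm holds its last target. There are 200 camera calls.

## Working session

There is one attempt and no reset: what is moved stays moved. The work goes in short steps, Python scripts to look and compute and a tool call to move; the robot and the scene stay as the last step left them, time stands still between calls to the robot, and variables do not carry over. Pictures are saved under pics/ and viewed, at most 10 in all, crops included, and the job is handed in when it is done.

Besides the shell and the picture viewer there is one more tool, called after ">>>" as a command line: name --argument value ..., lists and objects as JSON in quotes. carry_out: Moves the arm, as the interface text tells. Its arguments: {"type":"object","properties":{"moves":{"type":"array"}},"required":["moves"]}

```bash
mkdir -p pics; cat > h.py <<'E'
import numpy as np, cv2
from plant import manip
def cal(n):
    c=manip.get_calibration(n); return np.array(c["intrinsics"]),float(c["k1"]),cv2.Rodrigues(np.array(c["rvec"],float))[0],np.array(c["tvec"],float).ravel()
def back(n,px,z):
    K,k1,R,t=cal(n); px=np.atleast_2d(np.array(px,float))
    p=cv2.undistortPoints(px[:,None],K,np.array([k1,0,0,0.]))[:,0]
    d=np.c_[p,np.ones(len(p))]@R; o=-R.T@t
    return o+d*((z-o[2])/d[:,2])[:,None]
def proj(n,P):
    K,k1,R,t=cal(n)
    return cv2.projectPoints(np.atleast_2d(np.array(P,float)),cv2.Rodrigues(R)[0],t,K,np.array([k1,0,0,0.]))[0][:,0]
E
python3 - <<'E'
from h import *
a=manip.capture("top");b=manip.capture("side")
cv2.imwrite("pics/a.png",np.vstack([a,b])[:, :]) if 0 else cv2.imwrite("pics/a.png",a); cv2.imwrite("pics/b.png",b)
print(manip.grip_depth, manip.read_state()["time"], manip.read_state()["orientation"])
for n in("top","side"):
    K,k1,R,t=cal(n); print(n,K[0,0],k1,-R.T@t)
    for q in("paddle","rest"):
        for o in manip.outline_of(n,q):
            m=np.array(o["pixels"]); r=cv2.minAreaRect(np.argwhere(m)[:,::-1].astype(np.float32))
            print(n,q,round(o["p"],2),o["at"],m.sum(),cv2.boxPoints(r).round().tolist())
            if n=="top": print(back(n,cv2.boxPoints(r),{"paddle":.016,"rest":.014}[q])[:,:2].round(3).tolist())
E
```

```text
0.0187 0.1 [[ 9.64614579e-01  2.63663962e-01 -1.70342567e-04]
 [ 2.63663991e-01 -9.64613996e-01  1.06654170e-03]
 [ 1.16893787e-04 -1.07371488e-03 -9.99999417e-01]]
top 407.85557371032957 0.0038812212000890003 [ 0.35882299 -0.00741568  0.93605022]
top paddle 0.9 [157.9, 164.1] 2345 [[99.0, 249.0], [169.0, 119.0], [195.0, 133.0], [124.0, 263.0]]
[[0.41, 0.346], [0.725, 0.215], [0.693, 0.152], [0.382, 0.286]]
top rest 0.64 [360.2, 199.6] 3196 [[324.0, 181.0], [397.0, 172.0], [403.0, 220.0], [330.0, 229.0]]
[[0.588, -0.157], [0.618, -0.326], [0.505, -0.337], [0.476, -0.172]]
side 482.89521544652706 -0.09400569616609734 [0.24898549 0.76001358 0.71979662]
side paddle 0.92 [193.7, 276.3] 3133 [[142.0, 251.0], [164.0, 225.0], [284.0, 330.0], [262.0, 356.0]]
side paddle 0.52 [300.3, 139.3] 1405 [[269.0, 162.0], [281.0, 109.0], [325.0, 119.0], [313.0, 172.0]]
side rest 0.91 [299.9, 139.9] 1373 [[270.0, 163.0], [281.0, 109.0], [324.0, 118.0], [313.0, 172.0]]
```

```bash
ls pics
```

```text
a.png
b.png
```

View pics/a.png

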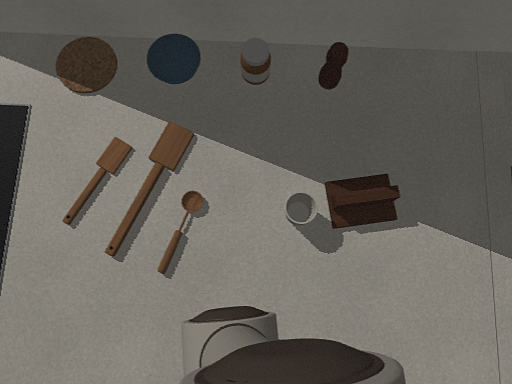

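View pics/b.png

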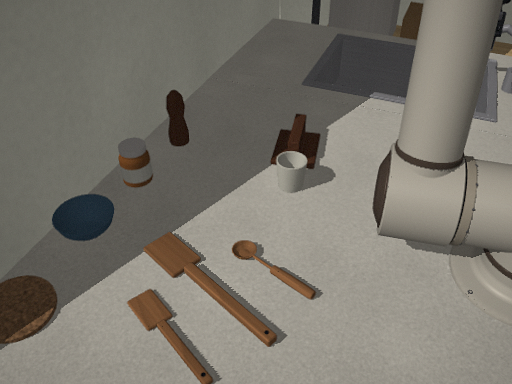

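Top view: the long turner runs from its handle end (110,253) to its blade (181,127). The rest is at (362,200) with the ridge roughly along image x, and a cup sits next to it at (300,207). I'll fit the poses to the outlines.

```bash
cat > fit.py <<'E'
from h import *
from scipy.optimize import minimize
PAD=[(-.17,.065,-.011,.011,0,.02),(.065,.17,-.035,.035,0,.012)]
REST=[(-.055,.055,-.075,.075,0,.014),(-.014,.014,-.07,.07,.014,.07)]
def corners(boxes,p,z0=0):
    c,s=np.cos(p[2]),np.sin(p[2]); out=[]
    for b in boxes:
        P=np.array([(x,y,z) for x in b[:2] for y in b[2:4] for z in b[4:]])
        out.append(np.c_[p[0]+c*P[:,0]-s*P[:,1],p[1]+s*P[:,0]+c*P[:,1],P[:,2]+z0])
    return out
def render(n,boxes,p,z0=0,S=4):
    im=np.zeros((384*S,512*S),np.uint8)
    for P in corners(boxes,p,z0):
        h=cv2.convexHull(((proj(n,P)+.5)*S*16).astype(np.int32)); cv2.fillConvexPoly(im,h,255,shift=4)
    return cv2.resize(im,(512,384),interpolation=cv2.INTER_AREA)/255.
def fit(masks,boxes,p0,z0=0):
    bl=lambda m:cv2.GaussianBlur(m.astype(float),(0,0),1.5)
    ms={n:bl(m) for n,m in masks.items()}
    f=lambda p:sum(((bl(render(n,boxes,p,z0))-m)**2).sum() for n,m in ms.items())
    r=minimize(f,p0,method="Nelder-Mead",options=dict(initial_simplex=np.array(p0)+np.vstack([np.zeros(3),np.diag([.015,.015,.1])]),xatol=2e-4,fatol=.1))
    return r.x,r.fun
E
python3 - <<'E'
from fit import *
g={}
for q in("paddle","rest"):
    g[q]={n:np.array(manip.outline_of(n,q)[0]["pixels"]) for n in("top","side")}
for q,b,p0 in(("paddle",PAD,(.55,.25,-.4)),("rest",REST,(.547,-.248,.17)),("rest",REST,(.547,-.248,-.1))):
    for ns in(("top","side"),("top",),("side",)):
        p,f=fit({n:g[q][n] for n in ns},b,p0); print(q,ns,p.round(4),round(f,1))
        if q=="paddle": print("bal",(p[:2]+.026*np.array([np.cos(p[2]),np.sin(p[2])])).round(4))
print([manip.spot_in("top",q) for q in ("paddle_balance",)], manip.read_state()["time"])
E
```

```text
paddle ('top', 'side') [ 0.5552  0.2549 -0.4209] 99.9
bal [0.5789 0.2442]
paddle ('top',) [ 0.5553  0.2546 -0.4217] 54.4
bal [0.579  0.2439]
paddle ('side',) [ 0.5553  0.2552 -0.4191] 43.7
bal [0.579  0.2446]
rest ('top', 'side') [ 0.5479 -0.2429  0.1765] 376.8
rest ('top',) [ 0.5475 -0.2416  0.1842] 8.4
rest ('side',) [ 0.5505 -0.2544  0.1726] 329.0
rest ('top', 'side') [ 0.5479 -0.2429  0.179 ] 376.9
rest ('top',) [ 0.5474 -0.2417  0.1838] 8.4
rest ('side',) [ 0.5504 -0.2542  0.174 ] 329.3
[[{'at': [157.7, 166.2], 'p': 0.81}]] 0.55
```

>>> carry_out --moves '[{"tx":0.3,"ty":-0.32,"gripper":-1},{"tx":0.65,"ty":-0.69,"gripper":-1},{"tx":0.65,"ty":-0.69,"gripper":-1},{"tx":0.65,"ty":-0.69,"gripper":-1},{"tx":0.65,"ty":-0.69,"gripper":-1},{"tx":0.65,"ty":-0.69,"gripper":-1},{"tx":0.65,"ty":-0.69,"gripper":-1},{"tx":0.65,"ty":-0.69,"gripper":-1},{"tx":0.65,"ty":-0.69,"gripper":-1},{"tx":0.65,"ty":-0.69,"gripper":-1},{"tx":0.65,"ty":-0.69,"gripper":-1},{"tx":0.65,"ty":-0.69,"gripper":-1},{"tx":0.65,"ty":-0.69,"gripper":-1},{"tx":0.65,"ty":-0.69,"gripper":-1},{"tx":0.65,"ty":-0.69,"gripper":-1},{"tx":0.65,"ty":-0.69,"gripper":-1},{"tx":0.65,"ty":-0.69,"gripper":-1},{"tx":0.65,"ty":-0.69,"gripper":-1},{"tx":0.65,"ty":-0.69,"gripper":-1},{"tx":0.65,"ty":-0.69,"gripper":-1}]'

```text
$.moves[0]: bad value
```

>>> carry_out --moves '[{"rx":0,"ry":0,"rz":0,"tx":0.3,"ty":-0.32,"tz":0,"gripper":-1},{"rx":0,"ry":0,"rz":0,"tx":0.65,"ty":-0.69,"tz":0,"gripper":-1},{"rx":0,"ry":0,"rz":0,"tx":0.65,"ty":-0.69,"tz":0,"gripper":-1},{"rx":0,"ry":0,"rz":0,"tx":0.65,"ty":-0.69,"tz":0,"gripper":-1},{"rx":0,"ry":0,"rz":0,"tx":0.65,"ty":-0.69,"tz":0,"gripper":-1},{"rx":0,"ry":0,"rz":0,"tx":0.65,"ty":-0.69,"tz":0,"gripper":-1},{"rx":0,"ry":0,"rz":0,"tx":0.65,"ty":-0.69,"tz":0,"gripper":-1},{"rx":0,"ry":0,"rz":0,"tx":0.65,"ty":-0.69,"tz":0,"gripper":-1},{"rx":0,"ry":0,"rz":0,"tx":0.65,"ty":-0.69,"tz":0,"gripper":-1},{"rx":0,"ry":0,"rz":0,"tx":0.65,"ty":-0.69,"tz":0,"gripper":-1},{"rx":0,"ry":0,"rz":0,"tx":0.65,"ty":-0.69,"tz":0,"gripper":-1},{"rx":0,"ry":0,"rz":0,"tx":0.65,"ty":-0.69,"tz":0,"gripper":-1},{"rx":0,"ry":0,"rz":0,"tx":0.65,"ty":-0.69,"tz":0,"gripper":-1},{"rx":0,"ry":0,"rz":0,"tx":0.65,"ty":-0.69,"tz":0,"gripper":-1},{"rx":0,"ry":0,"rz":0,"tx":0.65,"ty":-0.69,"tz":0,"gripper":-1},{"rx":0,"ry":0,"rz":0,"tx":0.65,"ty":-0.69,"tz":0,"gripper":-1},{"rx":0,"ry":0,"rz":0,"tx":0.65,"ty":-0.69,"tz":0,"gripper":-1},{"rx":0,"ry":0,"rz":0,"tx":0.65,"ty":-0.69,"tz":0,"gripper":-1},{"rx":0,"ry":0,"rz":0,"tx":0.65,"ty":-0.69,"tz":0,"gripper":-1},{"rx":0,"ry":0,"rz":0,"tx":0.65,"ty":-0.69,"tz":0,"gripper":-1}]'

```text
time: 2.55
tool_pos: [0.4979, 0.0991, 0.1957]
orientation: [[0.964, 0.264, 0.0], [0.264, -0.964, 0.0], [0.0, -0.0, -1.0]]
wrist_force: [0.3, -0.5, -0.1]
width: 0.0856
gripper_force: 0.0
```

>>> carry_out --moves '[{"rx":0,"ry":0,"rz":0,"tx":0.58,"ty":-0.59,"tz":0,"gripper":-1},{"rx":0,"ry":0,"rz":0,"tx":0.58,"ty":-0.59,"tz":0,"gripper":-1},{"rx":0,"ry":0,"rz":0,"tx":0.58,"ty":-0.59,"tz":0,"gripper":-1},{"rx":0,"ry":0,"rz":0,"tx":0.58,"ty":-0.59,"tz":0,"gripper":-1},{"rx":0,"ry":0,"rz":0,"tx":0.58,"ty":-0.59,"tz":0,"gripper":-1},{"rx":0,"ry":0,"rz":0.94,"tx":0,"ty":0,"tz":0.4,"gripper":-1},{"rx":0,"ry":0,"rz":0.94,"tx":0,"ty":0,"tz":0.4,"gripper":-1},{"rx":0,"ry":0,"rz":0.94,"tx":0,"ty":0,"tz":0.4,"gripper":-1},{"rx":0,"ry":0,"rz":0.94,"tx":0,"ty":0,"tz":0.4,"gripper":-1},{"rx":0,"ry":0,"rz":0.94,"tx":0,"ty":0,"tz":0.4,"gripper":-1},{"rx":0,"ry":0,"rz":0.94,"tx":0,"ty":0,"tz":0.4,"gripper":-1},{"rx":0,"ry":0,"rz":0.94,"tx":0,"ty":0,"tz":0.4,"gripper":-1},{"rx":0,"ry":0,"rz":0,"tx":0,"ty":0,"tz":0,"gripper":-1},{"rx":0,"ry":0,"rz":0,"tx":0,"ty":0,"tz":0,"gripper":-1}]'

```text
time: 3.95
tool_pos: [0.5784, 0.2417, 0.0841]
orientation: [[0.913, -0.407, -0.0], [-0.407, -0.913, 0.0], [-0.0, -0.0, -1.0]]
wrist_force: [-0.5, 0.0, 0.1]
width: 0.0855
gripper_force: 0.0
```

>>> carry_out --moves '[{"rx":0,"ry":0,"rz":0,"tx":0,"ty":-0.06,"tz":0.4,"gripper":-1},{"rx":0,"ry":0,"rz":0,"tx":0,"ty":0,"tz":0.4,"gripper":-1},{"rx":0,"ry":0,"rz":0,"tx":0,"ty":0,"tz":0.4,"gripper":-1},{"rx":0,"ry":0,"rz":0,"tx":0,"ty":0,"tz":0.4,"gripper":-1},{"rx":0,"ry":0,"rz":0,"tx":0,"ty":0,"tz":0.2,"gripper":-1},{"rx":0,"ry":0,"rz":0,"tx":0,"ty":0,"tz":0.2,"gripper":-1},{"rx":0,"ry":0,"rz":0,"tx":0,"ty":0,"tz":0,"gripper":-1},{"rx":0,"ry":0,"rz":0,"tx":0,"ty":0,"tz":0,"gripper":1},{"rx":0,"ry":0,"rz":0,"tx":0,"ty":0,"tz":0,"gripper":1},{"rx":0,"ry":0,"rz":0,"tx":0,"ty":0,"tz":0,"gripper":1},{"rx":0,"ry":0,"rz":0,"tx":0,"ty":0,"tz":0,"gripper":1},{"rx":0,"ry":0,"rz":0,"tx":0,"ty":0,"tz":0,"gripper":1},{"rx":0,"ry":0,"rz":0,"tx":0,"ty":0,"tz":0,"gripper":1},{"rx":0,"ry":0,"rz":0,"tx":0,"ty":0,"tz":0,"gripper":1}]'

```text
time: 5.35
tool_pos: [0.5798, 0.2436, 0.0036]
orientation: [[0.912, -0.41, 0.0], [-0.41, -0.912, 0.0], [-0.0, -0.0, -1.0]]
wrist_force: [0.1, 0.5, 0.6]
width: 0.0
gripper_force: 0.0
```

```bash
python3 - <<'E'
from fit import *
a=manip.capture("top");b=manip.capture("side")
cv2.imwrite("pics/c.png",np.hstack([cv2.resize(a[80:280,60:260],(400,400)),cv2.resize(b[170:370,80:280],(400,400))]))
s=manip.read_state();print(s["width"],s["gripper_force"],s["tool_pos"],proj("top",[[*s["tool_pos"]]]),proj("side",[[*s["tool_pos"]]]))
E
```

```text
-0.0003183090387173942 0.0 [0.57982391 0.2435858  0.00353085] [[153.06975055 178.59178517]] [[199.53994093 278.86814039]]
```

View pics/c.png

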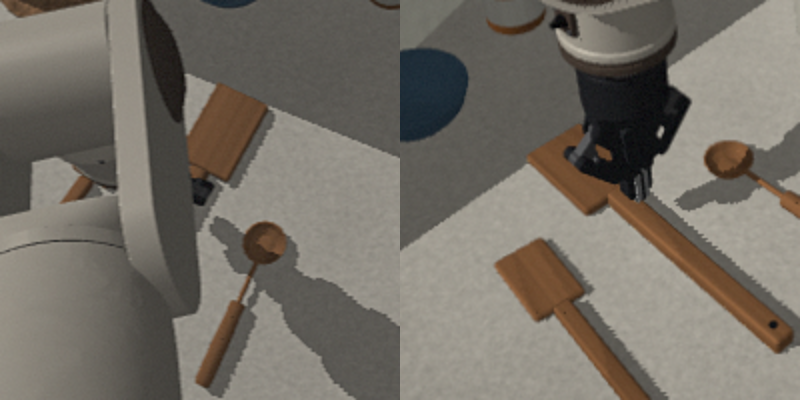

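```bash
python3 - <<'E'
from fit import *
b=cv2.imread("pics/b.png")
o=[x for x in manip.outline_of("side","paddle") if x["p"]>.3]
m=np.array(o[0]["pixels"]); print(o[0]["p"],o[0]["at"],m.sum())
p,f=fit({"side":m},PAD,(.555,.255,-.42)); print(p.round(4),f)
s=manip.read_state()
im=manip.capture("side"); S=6; x0,y0=150,210
im=cv2.resize(im[y0:y0+100,x0:x0+130],None,fx=S,fy=S,interpolation=cv2.INTER_CUBIC)
def dot(P,c):
    for u,v in proj("side",P): cv2.circle(im,(int((u-x0+.5)*S),int((v-y0+.5)*S)),4,c,-1)
t=s["tool_pos"]; dot([t],(0,0,255)); dot([t+np.array([0,0,.02])],(0,255,0)); dot([t+np.array([0,0,.05])],(255,0,0))
for P in corners(PAD,(.5553,.2548,-.4205)): dot(P,(0,255,255))
cv2.imwrite("pics/d.png",im)
# FK check of tool by other means
print(s["qpos"],s["width"],s["time"],s["tau"])
E
```

```text
Traceback (most recent call last):
IndexError: list index out of range
```

```bash
python3 - <<'E'
from fit import *
s=manip.read_state()
im=manip.capture("side"); S=6; x0,y0=150,210
im=cv2.resize(im[y0:y0+100,x0:x0+130],None,fx=S,fy=S,interpolation=cv2.INTER_CUBIC)
def dot(P,c):
    for u,v in proj("side",P): cv2.circle(im,(int((u-x0+.5)*S),int((v-y0+.5)*S)),4,c,-1)
t=s["tool_pos"]; dot([t],(0,0,255)); dot([t+np.array([0,0,.02])],(0,255,0)); dot([t+np.array([0,0,.05])],(255,0,0))
for P in corners(PAD,(.5553,.2548,-.4205)): dot(P,(0,255,255))
cv2.imwrite("pics/d.png",im)
print(s["qpos"],s["width"],s["time"])
for q in("paddle",):
  for n in("side","top"): print(n,[(x["p"],x["at"]) for x in manip.outline_of(n,q)])
E
```

```text
[2.75244040e-01 3.88599116e-01 1.53953374e+00 1.27691848e-04
 1.21344800e+00 2.26825148e+00] -0.00045629828248564875 5.5
side [(0.73, [207.1, 286.7])]
top [(0.96, [169.3, 145.4])]
```

View pics/d.png

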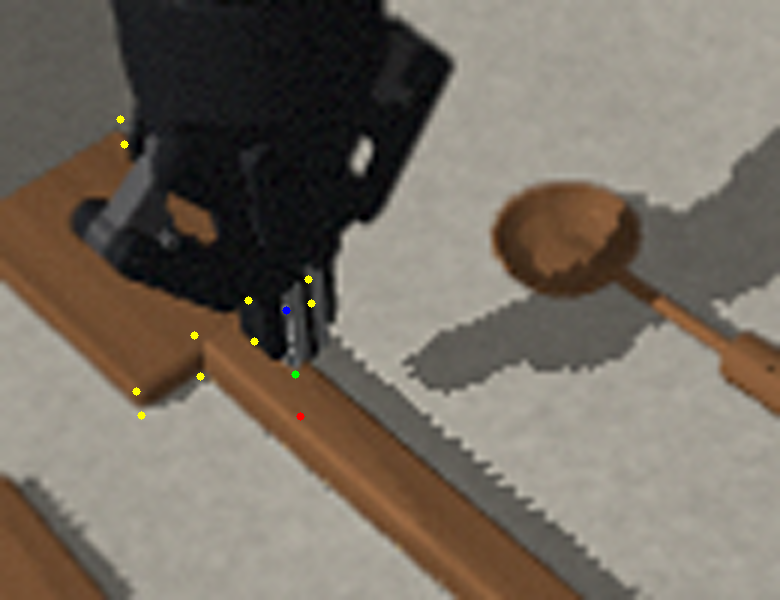

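The turner hasn't moved. The shut fingertips show at side pixel (199,271), which is over the top of the handle, although the reported TCP projects to (199.5,279). So the tips are about 20 mm higher than the state says. I'll open, go down gently while watching the force, and close again.

>>> carry_out --moves '[{"rx":0,"ry":0,"rz":0,"tx":0,"ty":0,"tz":0,"gripper":-1},{"rx":0,"ry":0,"rz":0,"tx":0,"ty":0,"tz":0,"gripper":-1},{"rx":0,"ry":0,"rz":0,"tx":0,"ty":0,"tz":0,"gripper":-1},{"rx":0,"ry":0,"rz":0,"tx":0,"ty":0,"tz":0,"gripper":-1},{"rx":0,"ry":0,"rz":0,"tx":0,"ty":0,"tz":0,"gripper":-1},{"rx":0,"ry":0,"rz":0,"tx":0,"ty":0,"tz":0,"gripper":-1},{"rx":0,"ry":0,"rz":0,"tx":0,"ty":0,"tz":0.1,"gripper":-1},{"rx":0,"ry":0,"rz":0,"tx":0,"ty":0,"tz":0.1,"gripper":-1},{"rx":0,"ry":0,"rz":0,"tx":0,"ty":0,"tz":0.05,"gripper":-1},{"rx":0,"ry":0,"rz":0,"tx":0,"ty":0,"tz":0,"gripper":-1}]'

```text
time: 6.65
tool_pos: [0.5795, 0.2435, -0.007]
orientation: [[0.912, -0.41, -0.001], [-0.41, -0.912, -0.0], [-0.001, 0.0, -1.0]]
wrist_force: [0.5, -0.3, 0.2]
width: 0.0851
gripper_force: 0.0
```

```bash
python3 - <<'E'
from fit import *
s=manip.read_state()
im=manip.capture("side"); S=6; x0,y0=150,210
im=cv2.resize(im[y0:y0+100,x0:x0+130],None,fx=S,fy=S,interpolation=cv2.INTER_CUBIC)
def dot(P,c):
    for u,v in proj("side",P): cv2.circle(im,(int((u-x0+.5)*S),int((v-y0+.5)*S)),4,c,-1)
t=s["tool_pos"];y=np.array(s["orientation"])[:,1]
for k in(-.043,.043):
  for h,c in((.013,(0,0,255)),(.033,(0,255,0)),(.05,(255,0,0))): dot([t+k*y+np.array([0,0,h])],c)
cv2.imwrite("pics/e.png",im)
print(t,s["width"],s["wrist_force"])
E
```

```text
[ 0.57952739  0.24351228 -0.00700609] 0.08508870859982194 [ 0.48975958 -0.30384555  0.17229564]
```

View pics/e.png

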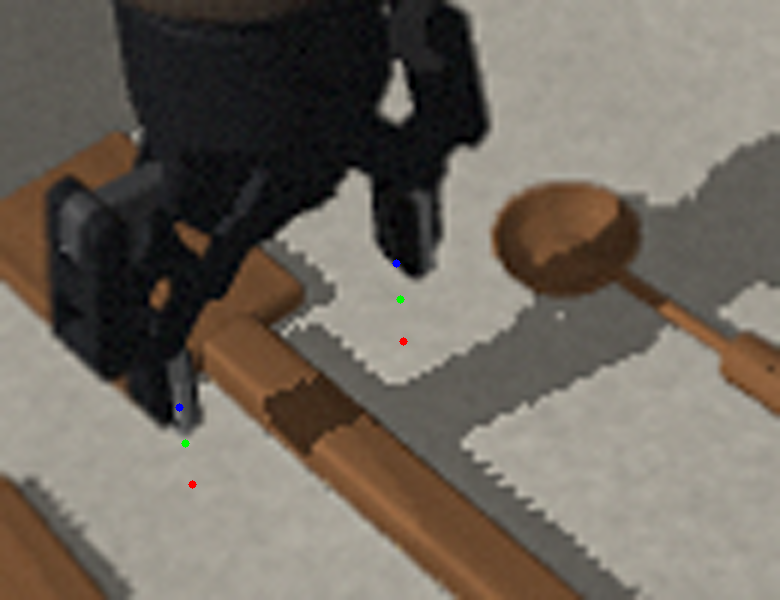

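The xy position agrees, and the open tips sit about 25 mm higher than reported. I'll go down 14 mm more and close.

>>> carry_out --moves '[{"rx":0,"ry":0,"rz":0,"tx":0,"ty":0,"tz":0.12,"gripper":-1},{"rx":0,"ry":0,"rz":0,"tx":0,"ty":0,"tz":0.12,"gripper":-1},{"rx":0,"ry":0,"rz":0,"tx":0,"ty":0,"tz":0.11,"gripper":-1},{"rx":0,"ry":0,"rz":0,"tx":0,"ty":0,"tz":0,"gripper":-1},{"rx":0,"ry":0,"rz":0,"tx":0,"ty":0,"tz":0,"gripper":1},{"rx":0,"ry":0,"rz":0,"tx":0,"ty":0,"tz":0,"gripper":1},{"rx":0,"ry":0,"rz":0,"tx":0,"ty":0,"tz":0,"gripper":1},{"rx":0,"ry":0,"rz":0,"tx":0,"ty":0,"tz":0,"gripper":1},{"rx":0,"ry":0,"rz":0,"tx":0,"ty":0,"tz":0,"gripper":1},{"rx":0,"ry":0,"rz":0,"tx":0,"ty":0,"tz":0,"gripper":1},{"rx":0,"ry":0,"rz":0,"tx":0,"ty":0,"tz":0,"gripper":1}]'

```text
time: 7.8
tool_pos: [0.58, 0.2437, -0.02]
orientation: [[0.912, -0.41, 0.001], [-0.41, -0.912, 0.0], [0.0, -0.0, -1.0]]
wrist_force: [-1.1, 0.1, 5.9]
width: 0.0197
gripper_force: 59.0
```

Gripped: opening 20 mm, grip force 59 N. With the fingertips about level with the underside, the state offset comes out at about −20.5 mm. Lifting and carrying.

>>> carry_out --moves '[{"rx":0,"ry":0,"rz":0,"tx":0,"ty":0,"tz":-0.3,"gripper":1},{"rx":0,"ry":0,"rz":0,"tx":0,"ty":0,"tz":-0.7,"gripper":1},{"rx":0,"ry":0,"rz":0,"tx":0,"ty":0,"tz":-0.9,"gripper":1},{"rx":0,"ry":0,"rz":0,"tx":0,"ty":0,"tz":-0.9,"gripper":1},{"rx":0,"ry":0,"rz":0,"tx":0,"ty":0,"tz":-0.9,"gripper":1},{"rx":0,"ry":0,"rz":0,"tx":0,"ty":0,"tz":-0.3,"gripper":1},{"rx":0,"ry":0,"rz":0,"tx":0,"ty":0,"tz":0,"gripper":1}]'

```text
time: 8.5
tool_pos: [0.5805, 0.2438, 0.1417]
orientation: [[0.912, -0.41, 0.003], [-0.41, -0.912, 0.001], [0.002, -0.002, -1.0]]
wrist_force: [-0.4, -0.3, -2.5]
width: 0.019
gripper_force: 59.0
```

>>> carry_out --moves '[{"rx":0,"ry":0,"rz":0,"tx":0.15,"ty":0.4,"tz":0,"gripper":1},{"rx":0,"ry":0,"rz":0,"tx":0.3,"ty":0.8,"tz":0,"gripper":1},{"rx":0,"ry":0,"rz":0,"tx":0.3,"ty":0.8,"tz":0,"gripper":1},{"rx":0,"ry":0,"rz":0,"tx":0.3,"ty":0.8,"tz":0,"gripper":1},{"rx":0,"ry":0,"rz":0,"tx":0.3,"ty":0.8,"tz":0,"gripper":1},{"rx":0,"ry":0,"rz":0,"tx":0.3,"ty":0.8,"tz":0,"gripper":1},{"rx":0,"ry":0,"rz":0,"tx":0.3,"ty":0.8,"tz":0,"gripper":1},{"rx":0,"ry":0,"rz":0,"tx":0.3,"ty":0.8,"tz":0,"gripper":1},{"rx":0,"ry":0,"rz":0,"tx":0.3,"ty":0.8,"tz":0,"gripper":1},{"rx":0,"ry":0,"rz":0,"tx":0.3,"ty":0.8,"tz":0,"gripper":1},{"rx":0,"ry":0,"rz":0,"tx":0.3,"ty":0.8,"tz":0,"gripper":1},{"rx":0,"ry":0,"rz":0,"tx":0.3,"ty":0.8,"tz":0,"gripper":1},{"rx":0,"ry":0,"rz":0,"tx":0.3,"ty":0.8,"tz":0,"gripper":1},{"rx":0,"ry":0,"rz":0,"tx":0.3,"ty":0.8,"tz":0,"gripper":1},{"rx":0,"ry":0,"rz":0,"tx":0.29,"ty":0.8,"tz":0,"gripper":1},{"rx":0,"ry":0,"rz":0,"tx":0.2,"ty":0.59,"tz":0,"gripper":1},{"rx":0,"ry":0,"rz":0,"tx":0,"ty":0,"tz":0,"gripper":1}]'

```text
time: 10.2
tool_pos: [0.5437, -0.2786, 0.1371]
orientation: [[0.911, -0.413, -0.003], [-0.413, -0.911, 0.001], [-0.003, 0.0, -1.0]]
wrist_force: [0.1, 0.6, -1.4]
width: 0.0193
gripper_force: 59.0
```

>>> carry_out --moves '[{"rx":0,"ry":0,"rz":-0.5,"tx":0,"ty":0,"tz":0,"gripper":1},{"rx":0,"ry":0,"rz":-0.7,"tx":0,"ty":0,"tz":0,"gripper":1},{"rx":0,"ry":0,"rz":-0.7,"tx":0,"ty":0,"tz":0,"gripper":1},{"rx":0,"ry":0,"rz":-0.7,"tx":0,"ty":0,"tz":0,"gripper":1},{"rx":0,"ry":0,"rz":-0.7,"tx":0,"ty":0,"tz":0,"gripper":1},{"rx":0,"ry":0,"rz":-0.7,"tx":0,"ty":0,"tz":0,"gripper":1},{"rx":0,"ry":0,"rz":-0.7,"tx":0,"ty":0,"tz":0,"gripper":1},{"rx":0,"ry":0,"rz":-0.7,"tx":0,"ty":0,"tz":0,"gripper":1},{"rx":0,"ry":0,"rz":-0.37,"tx":0,"ty":0,"tz":0,"gripper":1},{"rx":0,"ry":0,"rz":0,"tx":0,"ty":0,"tz":0,"gripper":1},{"rx":0,"ry":0,"rz":0,"tx":0,"ty":0,"tz":0,"gripper":1}]'

```text
time: 11.3
tool_pos: [0.5451, -0.2753, 0.1385]
orientation: [[0.984, 0.18, -0.001], [0.18, -0.984, 0.001], [-0.001, -0.001, -1.0]]
wrist_force: [0.1, -0.7, -1.7]
width: 0.0193
gripper_force: 59.0
```

>>> carry_out --moves '[{"rx":0,"ry":0,"rz":0,"tx":0.12,"ty":-0.41,"tz":0,"gripper":1},{"rx":0,"ry":0,"rz":0,"tx":0.11,"ty":-0.41,"tz":0,"gripper":1},{"rx":0,"ry":0,"rz":0,"tx":0,"ty":0,"tz":0.5,"gripper":1},{"rx":0,"ry":0,"rz":0,"tx":0,"ty":0,"tz":0.5,"gripper":1},{"rx":0,"ry":0,"rz":0,"tx":0,"ty":0,"tz":0.2,"gripper":1},{"rx":0,"ry":0,"rz":0,"tx":0,"ty":0,"tz":0,"gripper":1},{"rx":0,"ry":0,"rz":0,"tx":0,"ty":0,"tz":0,"gripper":1}]'

```text
time: 12.0
tool_pos: [0.5491, -0.2415, 0.0923]
orientation: [[0.983, 0.181, 0.001], [0.181, -0.983, -0.0], [0.001, 0.0, -1.0]]
wrist_force: [-0.2, -0.2, -1.1]
width: 0.0192
gripper_force: 59.0
```

```bash
cat > ov.py <<'E'
from fit import *
import sys
z0=float(sys.argv[1]); p=np.array([float(v) for v in sys.argv[2:5]]); out=[]
for n,(x0,y0) in (("top",(290,100)),("side",(220,60))):
    im=manip.capture(n); S=4; im=cv2.resize(im[y0:y0+150,x0:x0+100],None,fx=S,fy=S,interpolation=cv2.INTER_CUBIC)
    for P,c in [(P,(0,255,255)) for P in corners(PAD,p,z0)]+[(P,(255,255,0)) for P in corners(REST,(.5475,-.2417,.184))]:
        h=cv2.convexHull(((proj(n,P)-[x0,y0]+.5)*S).astype(np.int32)); cv2.polylines(im,[h],1,c,1)
    out.append(im)
cv2.imwrite("pics/"+sys.argv[5],np.hstack(out))
s=manip.read_state(); print(s["tool_pos"],s["time"],s["width"])
for n in("top","side"):
    for o in manip.outline_of(n,"paddle")[:2]: print(n,o["p"],o["at"],np.sum(o["pixels"]))
E
python3 ov.py 0.112 0.5228 -0.2464 0.181 f.png
```

```text
[ 0.54920159 -0.24177021  0.09257356] 12.1 0.019422840611948166
top 0.8 [358.8, 138.5] 951
side 0.75 [291.6, 111.8] 1705
```

View pics/f.png

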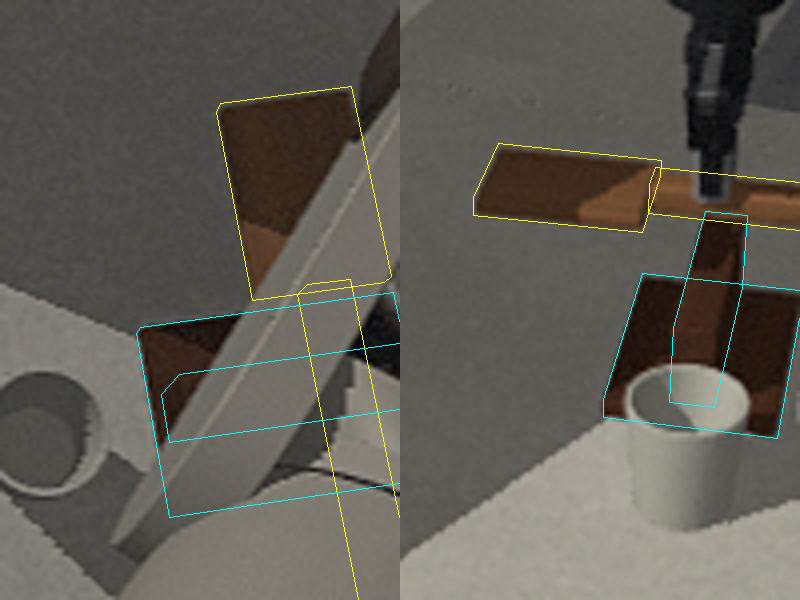

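The overlay fits both views: the turner is square, level and centred over the ridge, with its underside at about 112 mm. Lowering.

>>> carry_out --moves '[{"rx":0,"ry":0,"rz":0,"tx":0,"ty":0,"tz":0.3,"gripper":1},{"rx":0,"ry":0,"rz":0,"tx":0,"ty":0,"tz":0.3,"gripper":1},{"rx":0,"ry":0,"rz":0,"tx":0,"ty":0,"tz":0.2,"gripper":1},{"rx":0,"ry":0,"rz":0,"tx":0,"ty":0,"tz":0.12,"gripper":1},{"rx":0,"ry":0,"rz":0,"tx":0,"ty":0,"tz":0.05,"gripper":1},{"rx":0,"ry":0,"rz":0,"tx":0,"ty":0,"tz":0.03,"gripper":1},{"rx":0,"ry":0,"rz":0,"tx":0,"ty":0,"tz":0,"gripper":1},{"rx":0,"ry":0,"rz":0,"tx":0,"ty":0,"tz":0,"gripper":1}]'

```text
time: 13.0
tool_pos: [0.5489, -0.2418, 0.0518]
orientation: [[0.983, 0.181, 0.0], [0.181, -0.983, -0.0], [0.0, 0.0, -1.0]]
wrist_force: [-1.4, -0.3, -1.5]
width: 0.0194
gripper_force: 59.1
```

>>> carry_out --moves '[{"rx":0,"ry":0,"rz":0,"tx":0,"ty":0,"tz":0.03,"gripper":1},{"rx":0,"ry":0,"rz":0,"tx":0,"ty":0,"tz":0.02,"gripper":1},{"rx":0,"ry":0,"rz":0,"tx":0,"ty":0,"tz":0,"gripper":1},{"rx":0,"ry":0,"rz":0,"tx":0,"ty":0,"tz":0,"gripper":1}]'

```text
time: 13.4
tool_pos: [0.5489, -0.2418, 0.05]
orientation: [[0.983, 0.181, 0.0], [0.181, -0.983, -0.0], [0.0, 0.0, -1.0]]
wrist_force: [-1.3, 2.1, 3.7]
width: 0.0195
gripper_force: 59.9
```

Contact: the wrist force rose to +3.7 N. Releasing gently.

>>> carry_out --moves '[{"rx":0,"ry":0,"rz":0,"tx":0,"ty":0,"tz":0,"gripper":0.4},{"rx":0,"ry":0,"rz":0,"tx":0,"ty":0,"tz":0,"gripper":0.3},{"rx":0,"ry":0,"rz":0,"tx":0,"ty":0,"tz":0,"gripper":0.2},{"rx":0,"ry":0,"rz":0,"tx":0,"ty":0,"tz":0,"gripper":0},{"rx":0,"ry":0,"rz":0,"tx":0,"ty":0,"tz":0,"gripper":-0.2},{"rx":0,"ry":0,"rz":0,"tx":0,"ty":0,"tz":0,"gripper":-0.2},{"rx":0,"ry":0,"rz":0,"tx":0,"ty":0,"tz":0,"gripper":-0.2}]'

```text
time: 14.1
tool_pos: [0.5487, -0.2417, 0.0495]
orientation: [[0.983, 0.181, -0.0], [0.181, -0.983, 0.0], [-0.0, -0.0, -1.0]]
wrist_force: [-0.0, 1.0, -0.6]
width: 0.0509
gripper_force: 0.0
```

```bash
python3 ov.py 0.070 0.5228 -0.2464 0.181 g.png
```

```text
[ 0.54874795 -0.24170618  0.04949684] 14.2 0.050892358406653175
top 0.63 [352.7, 145.9] 874
side 0.69 [300.3, 126.1] 1423
```

View pics/g.png

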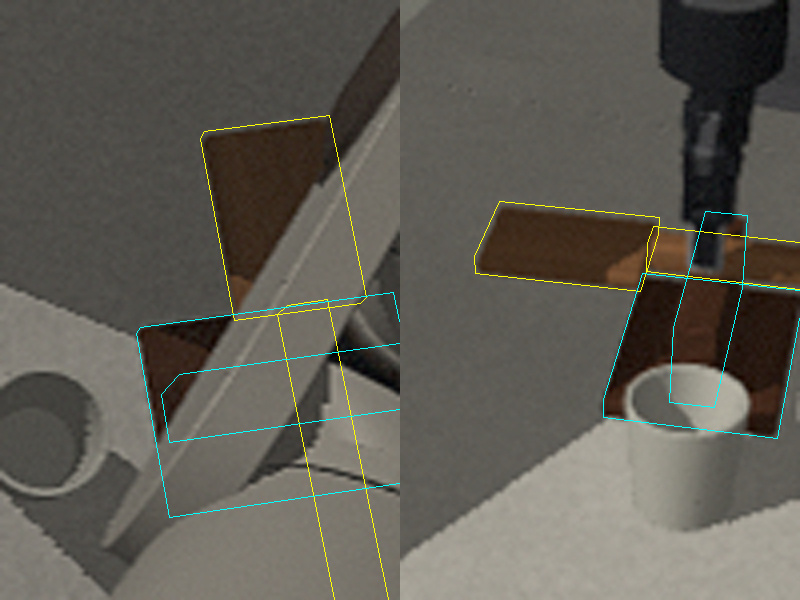

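It's released and lies level, matching the overlay at 70 mm. Retreating straight up, opening a little more on the way.

>>> carry_out --moves '[{"rx":0,"ry":0,"rz":0,"tx":0,"ty":0,"tz":-0.1,"gripper":-0.4},{"rx":0,"ry":0,"rz":0,"tx":0,"ty":0,"tz":-0.2,"gripper":-0.4},{"rx":0,"ry":0,"rz":0,"tx":0,"ty":0,"tz":-0.4,"gripper":-0.4},{"rx":0,"ry":0,"rz":0,"tx":0,"ty":0,"tz":-0.7,"gripper":-0.4},{"rx":0,"ry":0,"rz":0,"tx":0,"ty":0,"tz":-0.7,"gripper":-0.4},{"rx":0,"ry":0,"rz":0,"tx":0,"ty":0,"tz":-0.7,"gripper":-0.4},{"rx":0,"ry":0,"rz":0,"tx":0,"ty":0,"tz":-0.4,"gripper":-0.4},{"rx":0,"ry":0,"rz":0,"tx":0,"ty":0,"tz":0,"gripper":-0.4},{"rx":0,"ry":0,"rz":0,"tx":0,"ty":0,"tz":0,"gripper":-0.4}]'

```text
time: 15.2
tool_pos: [0.5487, -0.2417, 0.1777]
orientation: [[0.983, 0.181, 0.0], [0.181, -0.983, -0.0], [0.0, 0.0, -1.0]]
wrist_force: [0.3, -0.1, -0.4]
width: 0.0599
gripper_force: 0.0
```

```bash
python3 ov.py 0.070 0.5228 -0.2464 0.181 i.png
```

```text
[ 0.54841608 -0.241507    0.176655  ] 15.3 0.05971963083374213
top 0.92 [355.6, 148.7] 1097
side 0.9 [295.0, 128.5] 1561
```

View pics/i.png

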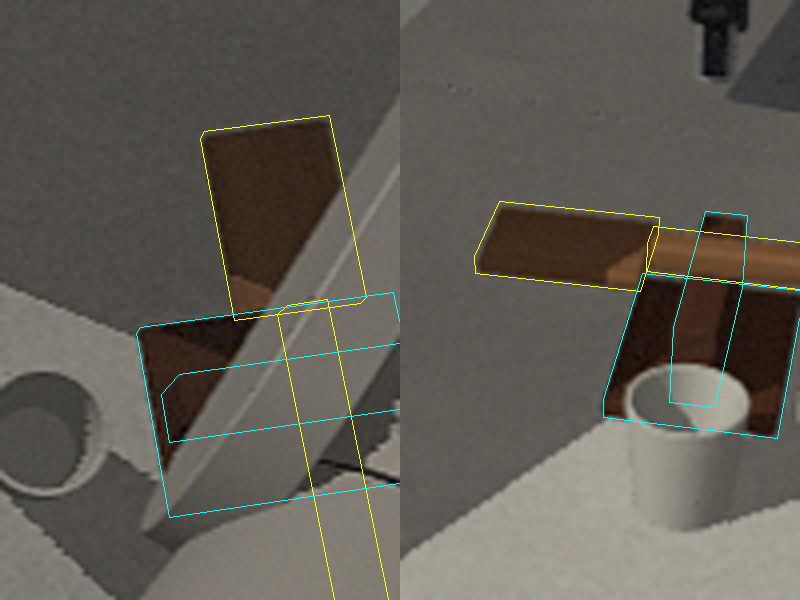

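The turner rests level and square on the ridge, and the gripper is well clear. Handing in.

```bash
python3 -c "
from plant import manip; print(manip.finish_job())"
```

```text
the job is handed in; nothing more can be done
None
```

The long turner is lying level and square across the middle of the ridge, balanced at its balance point, with the gripper clear; I handed the job in at about 15 s of the 43 s allowed, and no verdict was returned.

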